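# Hang the mesh strainer on the draining stand's drop-latch rod

### The arm

A 6-joint arm with a two-finger parallel gripper is mounted at the origin on the work surface. World frame = base frame: x ahead of the robot, y to its left, z up, the work surface at z = 0. Lengths are in m, angles in rad, forces in N, time in s.
With the tool pointing down it reaches from about 0.35 to 0.875 m from the base axis. Payload 4.2 kg.
Tool frame: the origin (TCP) lies on the centre line of the jaws, within the pads' length; the fingertips stand 8 mm ahead of it and the grasp point (between the pads) lies 11 mm behind it; z points along the fingers, y is the direction in which the jaws open and shut (so a half turn about z gives the same grasp; the last joint's range is limited). The gripper opens to 85 mm and grips with 20 to 120 N. Pads are 22 mm wide; open, the fingers measure 114 mm over their backs; the gripper's body (76 mm by 85 mm) begins 54 mm behind the grasp point. The pads swing forward as they close: fully open they stand 13 mm farther back than shut.
Start: joints at [1.373, 0.385, 0.008, 0, -1.194, -0.259], TCP at [0.276, 0.561, 0.239] pointing down, gripper open.
Joint ranges: [-3.14, 3.14], [-1.21, 2.06], [-1.07, 1.41], [-3.16, 2.05], [-2.99, -0.16], [-3.1, 3.1]. Speed limits (rad/s): [2.79, 2.79, 3.14, 3.14, 3.14, 3.14].

### API

Orientations are given as a rotation vector (axis times angle).
In Python, from workcell import arm gives the robot as it stands. The module is installed in compiled form; this text tells all that it offers. Calls block until the motion is done:
- arm.movep(position, orientation): joint-space move of the TCP to a pose.
- arm.move_linear(position, vel=0.15, rot=None): straight line of the TCP; rot=None keeps the orientation; vel is the mean speed in m/s.
- arm.goto_joints(angles): joint-space move.
- arm.gripper_to(opening, grip_force=None): opening from 0.0 (shut) to 1.0 (fully open); grip_force is the grip in N (None keeps the last); returns when the fingers have stopped.
- arm.pause(seconds).
- arm.solve_ik(position, orientation): joint angles nearest the present ones, or None.
- arm.read_state(): the state.
- arm.grab_frame(name): name is "scene" or "top" or "wrist"; returns (picture, depth): 400x640x3 uint8, red, green, blue; 400x640 float32, m along the optical axis (not along the pixel's ray), 0 where there is no reading.
- arm.calibration(name): a dict with "camera_matrix" (3x3 intrinsics, pixels), "k1" (the pictures are not rectified: a ray, as slopes to the right and down, at radius r is drawn at 1 + k1 r^2 times it, then the intrinsics apply), "position" and "rotation" of the camera in the world. Camera axes: x right, y up, looking along -z (the intrinsics and any distortion apply to the point x, -y, -z); pixel columns grow to the right and rows downward; lengths in m; the calibration is good to about 2 mm. A picture is of the moment at which its call begins: read the wrist's pose just before it. calibration takes no time and is no camera call; for the wrist camera it gives the pose at the moment of the call.
A pose or a line that the arm cannot do raises arm.MotionError and nothing moves.
- arm.finish_job(): hands the job in, once; it reports no verdict.
The state is a dict: "t": time; "qpos": joint angles; "joint_vel": joint speeds; "effort": joint torques, N m; "tcp_pos": TCP position; "ee_rot": TCP orientation; "force": force on the tool from outside, world axes, zero at the start; "moment": the same for the moment, N m; "opening": opening from 0.0 (shut) to 1.0 (fully open).
Only numpy, scipy, OpenCV 4.12 (cv2) and the standard library are available. Lean on these libraries where they do the work, as an engineer would, in place of code of your own. Each camera call takes 0.05 s, during which the arm holds its last target. There are 200 camera calls.

### The job

Hang the mesh strainer by its eye on the rod of the draining stand: slide the eye on over the rod's nose, so that it swings the drop latch up, until the latch has fallen shut behind it. Then tug the strainer lightly back against the shut latch to feel that it holds, and leave it hanging still and free over the drip dish. Be gentle with the stand throughout, for its rod is only clamped hand-tight, and leave the other things on the counter where they are.

Things in the scene. Friction and masses are not known exactly. Their poses are not given: they have to be found in the camera images.
- strainer: stainless mesh strainer basket on the ridged mat: 97 mm across the rim, 80 mm across the flat bottom, 62 mm deep, 186 mm tall, about 0.28 kg. A rigid wire bail rises from the rim at y = +-49 mm and narrows to a wooden grip on top; a steel strap eye hangs under the grip. Origin: centre of underside, z up. Bail, grip length and eye lie in the y-z plane: the eye is threaded along x, either way round
- strainer_grip (a point): middle of the wooden grip, 175 mm above the strainer's underside: a flat-sided block 18 mm thick (x) by 50 mm long (y) by 22 mm high (z); take it from above across the 18 mm
- strainer_eye (a point): centre of the eye, 118 mm above the underside and 57 mm below the middle of the grip: an upright teardrop bent from steel strip 8 mm wide (x) and 3 mm thick; opening 20 mm wide (y), 36 mm high, from 17 mm below this point (half-round) to 19 mm above it (right-angled point, 45 degree flanks); a short stem joins it to the grip. Hung, the rod's centre line lies 11 mm above this point
- stand: draining stand, fixed: dark base plate 215 x 130 x 10 mm with a drip dish and, 110 mm behind the dish, a 16 mm column 245 mm tall. Origin: on the counter under the dish's centre; x towards the column, z up. A level steel rod, 12 mm in diameter, runs from a collar on the column over the dish along the stand's x (y = 0) towards -x; its rounded nose is free and the latch hangs near it
- latch (a joint): drop latch: 25 g steel blade, 10 mm wide (x), 6 mm thick, pivoted in the rod, hanging 40 mm below the pivot: 0 (to 0.06) = hanging down, shut; to 1.45 rad as an eye pushed on swings it in and up (about 1 N); never below 0. It falls shut once the eye centre is 33 mm past the pivot if the eye rides on the rod, later (up to 43) if carried higher; the shoulder stops the eye at 37, the shut latch at 9
- mat: pale blue ridged silicone mat, fixed, 260 x 220 mm, ridge tops 7 mm above the counter; origin: centre of the underside
- mug: white mug standing on the mat, 76 mm across, 85 mm tall, bystander; origin: centre of the underside
- tea_bowl: small blue-glazed tea bowl, 80 mm across, 45 mm tall, bystander; origin: centre of the underside
- jar: white ceramic jar with wooden lid, 104 mm across, 126 mm tall, bystander; origin: centre of the underside
- squeeze_bottle: pale plastic squeeze bottle with a nozzle, 58 mm across, 172 mm tall, on a square wooden stand 18 mm high, bystander; origin: centre of the underside
- phin: steel coffee drip filter, 92 mm across, 84 mm tall, bystander; origin: centre of the underside
- pepper_mill: dark wooden pepper mill, 54 mm across, 137 mm tall, bystander; origin: centre of the underside
- rod_nominal (a point): middle position of the latch pivot: 20 mm before the dish centre (stand x = -20 mm), 180 mm up, on the rod's centre line. The rod is clamped by hand and NOT measured: it really lies up to 6 mm higher or lower and up to 7 mm farther out or in; feel or look for it. From the pivot along the stand's x: nose tip -16 mm, front of the shoulder +41 mm. More than 20 N on it is too much
- dish (a point): centre of the white drip dish on the base plate, 110 mm across, its rim 16 mm above the counter. The shoulder above it is a steel disc on the rod, 30 mm in diameter and 5 mm thick, that the eye cannot pass; a hung strainer's underside clears the dish by some 35 mm
Mind the look-alikes: they are no part of the job. What is shaped like the strainer but red or yellow is not meant.

How it is judged:
By the outcome, as a careful person would: the job done as asked, in the order asked, and still so for the second after the job is handed in, with the robot touching nothing.
It also fails if it takes over 69 s, if anything falls off the work surface, if the arm or the gripper's body presses on something with over 40 N, if the wrist force passes 120 N, or if a joint passes its speed limit or range.

## Working session

There is one attempt and no reset: what is moved stays moved. The work goes in short steps, each a Python script; the robot and the scene stay as the last script left them, time stands still between calls to the robot, and variables do not carry over. Pictures are saved under pics/ and viewed, about 8 in all and at most 12, crops included, and the job is handed in when it is done.

```bash
mkdir -p pics
cat > h.py <<'E'
import numpy as np, cv2, pickle
from workcell import arm
def save(name,img): cv2.imwrite(f'pics/{name}.png',cv2.cvtColor(img,cv2.COLOR_RGB2BGR))
def cloud(d,c):
    """world xyz per pixel"""
    K=np.array(c['camera_matrix'],float);h,w=d.shape
    u,v=np.meshgrid(np.arange(w),np.arange(h))
    p=cv2.undistortPoints(np.stack([u,v],-1).reshape(-1,1,2).astype(np.float64),K,np.array([c['k1'],0,0,0],float)).reshape(h,w,2)
    P=np.stack([p[...,0]*d,-p[...,1]*d,-d],-1)
    X=P@np.array(c['rotation']).reshape(3,3).T+np.array(c['position']); X[d<=0]=np.nan
    return X
def grab(n):
    c=arm.calibration(n); i,d=arm.grab_frame(n); X=cloud(d,c); np.savez(f'{n}.npz',i=i,X=X,d=d); pickle.dump(c,open(n+'.pkl','wb')); return i,X,c
E
python3 - <<'E'
from h import *
for n in ('scene','top'):
    i,X,c=grab(n); save(n+'0',i); print(n,c['position'],c['camera_matrix'],c['k1'])
print(arm.read_state())
E
```

```text
Traceback (most recent call last):
  File "h.py", line 13, in grab
    c=arm.calibration(n); i,d=arm.grab_frame(n); X=cloud(d,c); np.savez(f'{n}.npz',i=i,X=X,d=d); pickle.dump(c,open(n+'.pkl','wb')); return i,X,c
                                                   ~~~~~^^^^^
  File "h.py", line 10, in cloud
    X=P@np.array(c['rotation']).reshape(3,3).T+np.array(c['position']); X[d<=0]=np.nan
        ~~~~~~~~~~~~~~~~~~~~~~~~~~~~~~~^^^^^
ValueError: cannot reshape array of size 3 into shape (3,3)
```

Rotation is a rotation vector.

```bash
sed -i "s/np.array(c\['rotation'\]).reshape(3,3).T/cv2.Rodrigues(np.array(c['rotation'],float))[0].T/" h.py
python3 - <<'E'
from h import *
for n in ('scene','top'):
    i,X,c=grab(n); save(n+'0',i); print(n,c['position'],c['rotation'],c['camera_matrix'],c['k1'])
print(arm.read_state())
E
```

```text
scene [1.07701147 0.86782228 1.02634442] [0.30388739 1.07029534 2.38350536] [[389.45250476   0.         324.38366696]
 [  0.         389.45250476 202.33410235]
 [  0.           0.           1.        ]] -0.09584165201533226
top [ 4.37641949e-01 -1.61601298e-03  1.67878632e+00] [ 0.06224391 -0.06403283 -1.59767946] [[478.45340308   0.         307.98418566]
 [  0.         478.45340308 194.3594111 ]
 [  0.           0.           1.        ]] -0.0618454801174455
{'t': 0.15, 'qpos': array([ 1.37262820e+00,  3.85400745e-01,  6.97589074e-03, -3.47972862e-04,
       -1.19399204e+00, -2.58597598e-01]), 'joint_vel': array([ 2.54806056e-03, -1.69104882e-03,  3.73129603e-03,  2.11621254e-03,
       -3.78247204e-05, -5.03818411e-05]), 'effort': array([-1.91251497e-04, -3.92676222e+01,  1.88582379e+01,  4.18858185e+00,
       -3.39541468e-03, -6.59048453e-06]), 'tcp_pos': array([0.2754588 , 0.56057024, 0.23847504]), 'ee_rot': array([ 3.05838448e+00, -7.11092223e-01, -4.30727508e-04]), 'force': array([ 0.23402568,  0.64638058, -0.21021561]), 'moment': array([-0.00981858,  0.04871545, -0.08364964]), 'opening': 1.0020005916805697}
```

View pics/scene0.png

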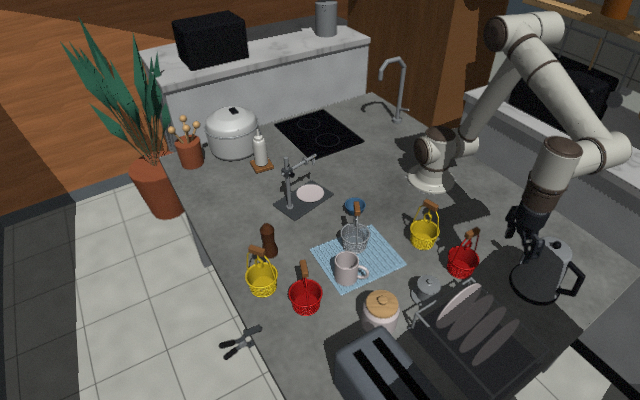

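View pics/top0.png

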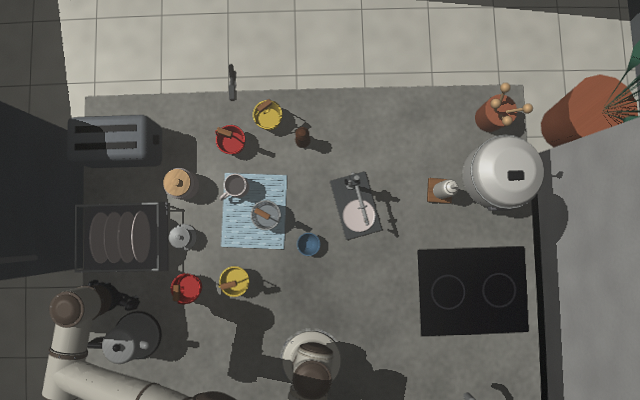

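The scene image shows the steel strainer on the mat at (355,235) and the stand at (303,195). In the top image they are at (266,215) and (357,205), with the rod's nose pointing roughly towards the robot. Next I'll measure both.

Run:
```python
from h import *
T=np.load('top.npz');X=T['X'];I=T['i'];S=np.load('scene.npz');XS=S['X'];IS=S['i']
def box(X,u0,u1,v0,v1): return X[v0:v1,u0:u1].reshape(-1,3)
print('counter z',np.nanmedian(X[150:170,330:340,2]))
p=box(X,248,284,198,234); g=p[p[:,2]>0.155]
print('grip top pts',len(g)); 
if len(g):
    print(np.median(g,0),g.min(0),g.max(0)); r=cv2.minAreaRect((g[:,:2]*1000).astype(np.float32)); print(r)
q=box(XS,340,372,198,232); g=q[(q[:,2]>0.16)&(q[:,2]<0.21)]; c=IS[198:232,340:372].reshape(-1,3)
print('scene grip',len(g)); 
if len(g): print(np.median(g,0),cv2.minAreaRect((g[:,:2]*1000).astype(np.float32)))
# stand: dark base
p=box(X,325,395,165,245); col=I[165:245,325:395].reshape(-1,3).astype(int)
dish=p[(col.min(1)>150)&(p[:,2]<0.03)]; print('dish',len(dish),cv2.minEnclosingCircle((dish[:,:2]*1000).astype(np.float32)))
base=p[(p[:,2]>0.006)&(p[:,2]<0.03)]; print('base',cv2.minAreaRect((base[:,:2]*1000).astype(np.float32)))
for nm,pp in(('top',p),('scene',box(XS,270,335,145,220))):
    cl=pp[pp[:,2]>0.222]; rod=pp[(pp[:,2]>0.16)&(pp[:,2]<0.21)]
    print(nm,'col',len(cl),np.round(np.median(cl,0),4) if len(cl) else '','rod',len(rod),np.round(np.median(rod,0),4),np.round(rod.min(0),3),np.round(rod.max(0),3),cv2.fitLine((rod[:,:2]*1000).astype(np.float32),cv2.DIST_HUBER,0,.01,.01).ravel())
big=np.hstack([cv2.resize(I[165:245,325:395],None,fx=5,fy=5,interpolation=2),cv2.resize(IS[145:225,275:335],None,fx=5,fy=5,interpolation=2)])
save('crop1',big)
```

```text
counter z 0.0006834070003861603
grip top pts 102
[0.50109904 0.13703875 0.19290147] [0.48370833 0.10792936 0.16160036] [0.51893761 0.16745575 0.20100524]
((501.0358581542969, 137.525146484375), (68.16381072998047, 17.8032283782959), 58.62186050415039)
scene grip 92
[0.50817496 0.15006682 0.19036969] ((503.7349548339844, 143.28152465820312), (55.397403717041016, 18.016067504882812), 60.96648025512695)
dish 631 ((493.4160461425781, -180.6504669189453), 54.7659797668457)
base ((532.035888671875, -185.50433349609375), (243.4381103515625, 277.3664855957031), 88.294189453125)
top col 29 [ 0.6003 -0.1504  0.2444] rod 268 [ 0.5538 -0.1623  0.1894] [ 0.457 -0.19   0.173] [ 0.624 -0.119  0.209] [ 9.5720410e-01  2.8941378e-01  5.3751276e+02 -1.6368622e+02]
scene col 30 [ 0.6025 -0.1473  0.2381] rod 243 [ 0.5855 -0.1551  0.1857] [ 0.459 -0.189  0.16 ] [ 0.625 -0.118  0.21 ] [ 9.6168590e-01  2.7415368e-01  5.4882404e+02 -1.5833684e+02]
```

View pics/crop1.png

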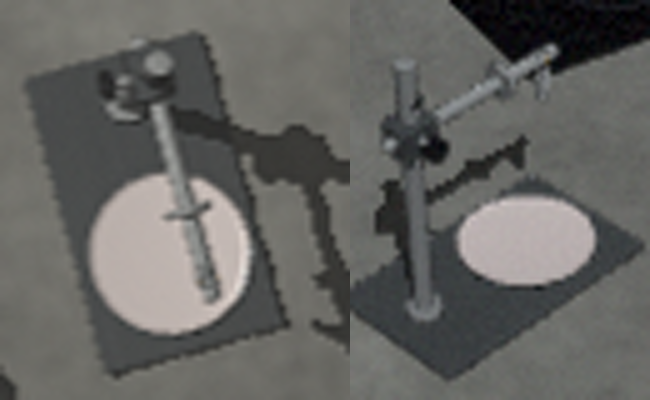

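```bash
cat >> h.py <<'E'
from scipy.spatial.transform import Rotation as R
def down(a): return (R.from_euler('z',a)*R.from_euler('x',np.pi)).as_rotvec()
E
python3 - <<'E'
from h import *
s=arm.read_state();c=arm.calibration('wrist');Rt=R.from_rotvec(s['ee_rot'])
print('cam in tool',Rt.inv().apply(c['position']-s['tcp_pos']),(Rt.inv()*R.from_rotvec(c['rotation'])).as_matrix().round(3),c['camera_matrix'][0],c['k1'])
X=np.load('top.npz')['X'];p=X[198:234,248:284].reshape(-1,3);g=p[p[:,2]>.18];
u,sv,vt=np.linalg.svd(g[:,:2]-g[:,:2].mean(0),full_matrices=False);print('grip',g.mean(0),sv,vt[0],np.degrees(np.arctan2(vt[0][1],vt[0][0])))
for a in np.radians([106.4,-73.6]):
  for P in ([.474,-.186,.4],[.42,-.203,.25]): print(np.degrees(a),P,arm.solve_ik(P,down(a)))
for deg in (0,30,60,90,120,150,180,-30,-60,-90,-120,-150): 
  q=arm.solve_ik([.501,.137,.3],down(np.radians(deg))); print(deg,None if q is None else q[5])
E
```

```text
cam in tool [ 0.06529748 -0.00085629 -0.13577771] [[-0.001  0.966  0.258]
 [ 1.     0.001  0.001]
 [ 0.     0.258 -0.966]] [316.6360056    0.         328.07041137] -0.058975930439530214
grip [0.50157138 0.13844849 0.19319089] [0.14195735 0.05008345] [-0.5158827  -0.85665923] -121.05647416612949
106.4 [0.474, -0.186, 0.4] [-0.05471434  0.11157855  0.03495735  0.         -1.49417513 -2.80064432]
106.4 [0.42, -0.203, 0.25] [-0.10058376  0.10308748 -0.34515604  0.         -1.12255281 -2.7547749 ]
-73.60000000000001 [0.474, -0.186, 0.4] [-0.05471434  0.11157855  0.03495735  0.         -1.49417513  0.34094834]
-73.60000000000001 [0.42, -0.203, 0.25] [-1.00583756e-01  1.03087483e-01 -3.45156036e-01  4.44089210e-16
 -1.12255281e+00  3.86817754e-01]
0 0.9911294268655286
30 1.514728202463827
60 2.038326978062125
90 2.561925753660425
120 3.0855245292587234
150 -2.6740620023225636
180 -2.150463226724265
-30 0.4675306512672295
-60 -0.056068124331069225
-90 -0.5796668999293684
-120 -1.103265675527667
-150 -1.626864451125966
```

Run:
```python
from h import *
arm.movep([.487,-.182,.315],down(np.radians(-73.6))); arm.pause(.2)
i,X,c=grab('wrist'); save('w1',i); np.savez('w1.npz',i=i,X=X); print(arm.read_state()['t'],c['position'])
```

```text
3.1333 [ 0.50615916 -0.24336739  0.45066896]
```

View pics/w1.png

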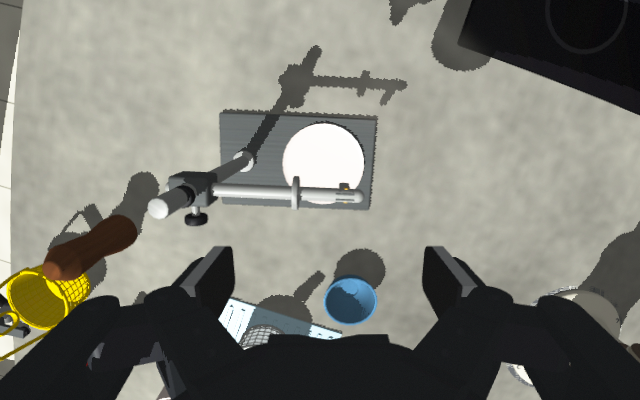

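The wrist view shows the rod running from (215,190) to its nose at (362,198). The shoulder disc is at (296,193) and the brass pivot at about (345,188). I'll fit the rod line now, then look at the strainer.

Run:
```python
from h import *
W=np.load('w1.npz');X=W['X'];p=X[170:225,205:380].reshape(-1,3)
r=p[(p[:,2]>.165)&(p[:,2]<.215)]
th=np.radians(16.4); 
for k in range(3):
    d=np.array([np.cos(th),np.sin(th)]);n=np.array([-d[1],d[0]]);D=np.array([.4934,-.1807])
    s=(r[:,:2]-D)@d; y=(r[:,:2]-D)@n
    m=(abs(y-np.median(y))<.008)&(s<.06)&(s>-.045)
    k1,b=np.polyfit(s[m],y[m],1); th+=np.arctan(k1)
print('theta',np.degrees(th),'lateral',b,'n',m.sum())
for a in np.arange(-.05,.07,.005):
    q=m if False else (s>=a)&(s<a+.005)&(abs(y)<.03)
    if q.sum()>3: print(f'{a*1e3:.0f} n{q.sum()} y {np.percentile(y[q],5)*1e3:.1f}..{np.percentile(y[q],95)*1e3:.1f} z90 {np.percentile(r[q,2],92)*1e3:.1f}')
print('smin',np.sort(s[abs(y-b)<.01])[:5])
for uv in((362,198),(345,188),(296,178),(299,178),(293,208)): print(uv,X[uv[1],uv[0]],(X[uv[1],uv[0],:2]-D)@d)
# dish & column from wrist
I=W['i'];q=X[110:215,260:370].reshape(-1,3);c=I[110:215,260:370].reshape(-1,3);dd=q[(c.min(1)>200)&(q[:,2]<.03)];print('dish w',cv2.minEnclosingCircle((dd[:,:2]*1000).astype(np.float32)))
cc=X[195:222,145:172].reshape(-1,3);cc=cc[cc[:,2]>.236];print('column top',cc.mean(0),len(cc))
arm.movep([.5016,.1384,.315],down(np.radians(-121))); arm.pause(.2)
i,X,c=grab('wrist'); save('w2',i); np.savez('w2.npz',i=i,X=X); print(arm.read_state()['t'],c['position'],arm.read_state()['force'])
```

```text
theta 13.719092687571484 lateral 0.001747191526811803 n 1589
-40 n11 y -0.5..4.6 z90 187.4
-35 n74 y -2.5..6.7 z90 189.9
-30 n75 y -2.8..7.9 z90 189.8
-25 n88 y -2.9..8.0 z90 190.3
-20 n86 y -2.7..7.2 z90 190.3
-15 n82 y -2.8..7.3 z90 190.3
-10 n84 y -2.9..7.8 z90 190.1
-5 n83 y -2.7..8.1 z90 190.1
-0 n76 y -2.8..7.3 z90 190.1
5 n83 y -2.8..7.6 z90 190.1
10 n77 y -2.9..7.8 z90 190.3
15 n82 y -2.8..8.2 z90 190.1
20 n251 y -11.1..14.5 z90 198.5
25 n69 y -2.9..7.6 z90 190.5
30 n83 y -2.8..7.9 z90 190.1
35 n80 y -2.8..7.4 z90 190.3
40 n77 y -2.8..7.2 z90 190.1
45 n82 y -3.0..7.3 z90 190.4
50 n79 y -2.8..7.8 z90 189.9
55 n78 y -2.6..7.4 z90 190.0
60 n80 y -2.9..7.2 z90 190.0
65 n82 y -2.8..7.7 z90 190.1
smin [-0.03649406 -0.03646997 -0.03646883 -0.035834   -0.03560155]
(362, 198) [ 0.45892843 -0.1853204   0.18840133] -0.03458315585686835
(345, 188) [ 0.47492052 -0.18858135  0.1834084 ] -0.019822063382844514
(296, 178) [ 0.51767674 -0.18624731  0.18848651] 0.02226632497695159
(299, 178) [ 0.51541431 -0.18592549  0.18368336] 0.020144932279237034
(293, 208) [ 0.51324613 -0.16172711  0.19383773] 0.023782267358564608
dish w ((494.9457702636719, -177.3211669921875), 56.356563568115234)
column top [ 0.60028259 -0.15315138  0.24487522] 467
4.6917 [0.46861436 0.08255123 0.45080526] [ 0.1973921  -0.35554069  0.22534684]
```

View pics/w2.png

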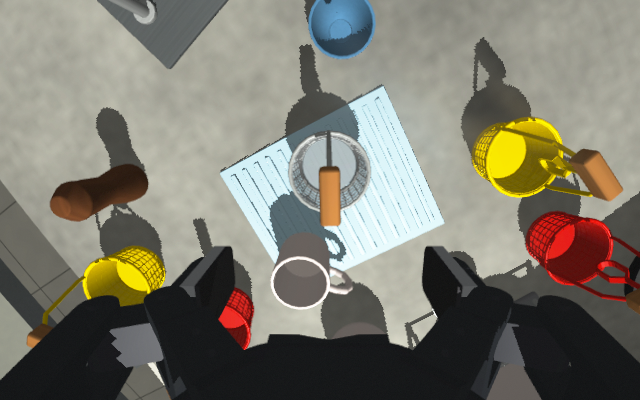

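The strainer's wooden grip is at (330,195) in this view, with the mug below it at (300,282). The rod fit gives yaw 13.7°, centre z about 0.184, and the pivot at about (0.473,-0.183). I'll refine the grip and then grasp it.

Run:
```python
from h import *
W=np.load('w2.npz');X=W['X'];I=W['i'].astype(int)
p=X[155:235,310:350].reshape(-1,3);c=I[155:235,310:350].reshape(-1,3)
g=p[(c[:,0]-c[:,2]>50)&(p[:,2]>.187)]
r=cv2.minAreaRect((g[:,:2]*1000).astype(np.float32)); print(len(g),g.mean(0),np.median(g[:,2]),r)
b=cv2.boxPoints(r);e=b[1]-b[0] if np.linalg.norm(b[1]-b[0])>np.linalg.norm(b[2]-b[1]) else b[2]-b[1]
ang=np.arctan2(e[1],e[0]); a=ang if abs(np.sin(ang-np.radians(-121)))<.5 and np.cos(ang-np.radians(-121))>0 else ang+np.pi
print('long axis a',np.degrees(a))
gx,gy=np.array(r[0])/1000; zt=np.median(g[:,2]); 
np.save('grip.npy',[gx,gy,zt,a])
arm.gripper_to(.6)
zg=zt-.011+.003   # grasp point 3 mm above grip middle
arm.movep([gx,gy,zg-.011+.06],down(a))
s=arm.read_state();print(s['tcp_pos'],s['opening'],s['force'],s['t'])
arm.move_linear([gx,gy,zg-.011],.08)
s=arm.read_state();print(s['tcp_pos'],s['force'],s['t'])
arm.gripper_to(0,30)
s=arm.read_state();print(s['tcp_pos'],s['opening'],s['force'],s['moment'],s['t'])
```

```text
1124 [0.5023819  0.14046717 0.19400239] 0.19413051914344245 ((502.7017517089844, 141.3010711669922), (48.881160736083984, 17.32467269897461), 59.99369430541992)
long axis a 239.99371
[0.50318079 0.14120649 0.23555474] 0.5987602465532772 [0.96932522 0.65752475 0.8345019 ] 5.5417
[0.50317153 0.14150508 0.17577007] [ 0.03176306 -0.20427601 -0.21740444] 6.4417
[0.50306595 0.14154473 0.17567027] 0.20317425330015698 [-1.01644935  0.02770559  2.33531375] [ 0.14593785 -0.00173953  0.0263671 ] 6.8333
```

```bash
cat >> h.py <<'E'
TH=np.radians(13.72); d=np.array([np.cos(TH),np.sin(TH)]); n=np.array([-d[1],d[0]])
PIV=np.array([.4934,-.1807])+.0025*n-.0205*d; ROT=down(TH-np.pi/2)
def at(e,z,lat=0): return np.r_[PIV+e*d+lat*n,z]   # eye centre e past pivot, TCP height z
def st(tag=''):
    s=arm.read_state(); F=s['force']; x=s['tcp_pos'][:2]-PIV
    print(tag,'e %.1f lat %.1f z %.1f'%(x@d*1e3,x@n*1e3,s['tcp_pos'][2]*1e3),'F along %.2f lat %.2f z %.2f'%(F[:2]@d,F[:2]@n,F[2]),'M',s['moment'].round(2),'op %.3f t %.1f'%(s['opening'],s['t'])); return s
E
python3 - <<'E'
from h import *
gx,gy,zt,a=np.load('grip.npy')
arm.move_linear([gx,gy,.30],.12); st('lift')
print(arm.read_state()['qpos'],arm.solve_ik(at(-.065,.30),ROT))
arm.movep(at(-.065,.30),ROT); arm.pause(.2); st('pre')
arm.move_linear(at(-.055,.2307),.1); arm.pause(.3); st('low')
i,X,c=grab('wrist'); save('w3',i); np.savez('w3.npz',i=i,X=X)
i,X,c=grab('scene'); save('s3',cv2.resize(i[140:230,260:360],None,fx=6,fy=6,interpolation=2))
E
```

```text
lift e 105.3 lat 308.0 z 298.9 F along -0.29 lat -0.02 z -3.33 M [0.04 0.01 0.02] op 0.203 t 8.0
[ 5.84996855e-01  1.69994433e-01 -1.40025052e-01 -4.85155779e-04
 -1.26304548e+00 -1.10874570e+00] [-0.0926258   0.04745563 -0.27874442  0.         -1.24459628  0.33208497]
pre e -64.4 lat 0.4 z 299.9 F along 0.61 lat 0.61 z -2.21 M [-0.01 -0.02 -0.01] op 0.203 t 9.6
low e -54.9 lat -0.1 z 231.1 F along 0.18 lat -0.01 z -2.82 M [-0.02 -0.   -0.01] op 0.204 t 10.7
```

View pics/w3.png

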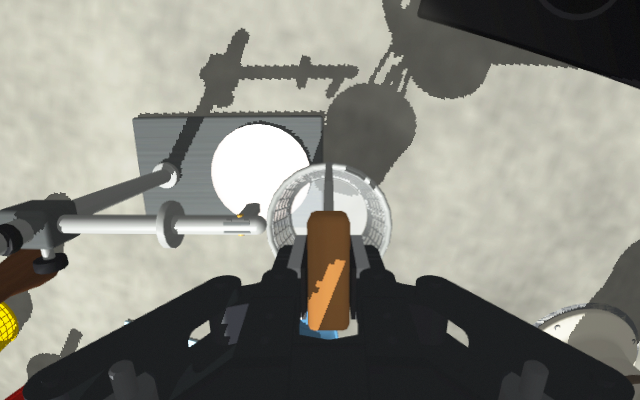

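View pics/s3.png

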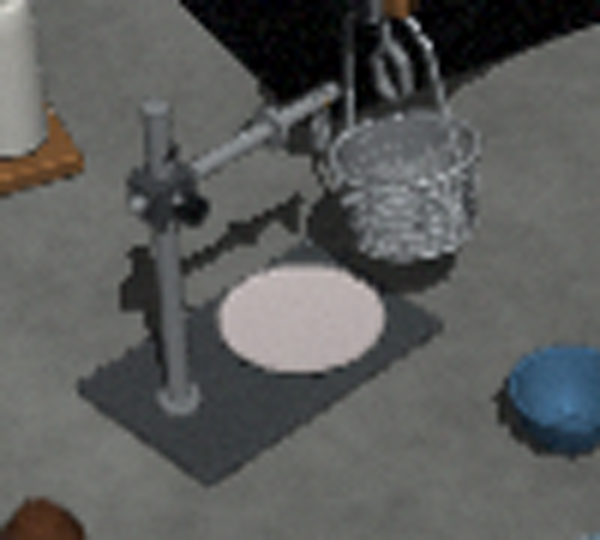

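The wrist view shows the rod parallel to the jaw direction, with its nose at (264,227) and the grip at (328,270). In the scene crop the eye at (392,75) faces the nose at (335,90). I'll compare the grip and rod laterally in this one picture.

Run:
```python
from h import *
W=np.load('w3.npz');X=W['X'];I=W['i'].astype(int)
f=lambda p:np.c_[(p[:,:2]-PIV)@d,(p[:,:2]-PIV)@n,p[:,2]]*1e3
p=f(X[195:255,60:275].reshape(-1,3)); r=p[(p[:,2]>165)&(p[:,2]<215)&(abs(p[:,1])<30)]
for a in (-17,-12,-5,5,15,25,32,50,60):
    q=r[(r[:,0]>=a)&(r[:,0]<a+5)]; print(a,len(q),np.percentile(q[:,1],[3,97]).round(1),np.percentile(q[:,2],92).round(1))
print('nose',np.sort(r[:,0])[:4])
p=f(X[200:345,300:360].reshape(-1,3));c=I[200:345,300:360].reshape(-1,3)
g=p[(c[:,0]-c[:,2]>30)&(p[:,2]>235)]; print('grip',len(g),np.percentile(g,[2,50,98],0).round(1))
```

```text
-17 121 [-4.7  4.2] 188.8
-12 167 [-5.6  4.9] 190.1
-5 199 [-5.8  5. ] 190.1
5 150 [-5.6  4.4] 190.1
15 149 [-5.5  4.4] 190.0
25 155 [-5.6  4.4] 190.1
32 155 [-6.1  4.5] 190.1
50 127 [-6.   4.3] 190.2
60 142 [-6.   4.5] 190.2
nose [-16.12819414 -16.09716945 -16.05951766 -16.01610391]
grip 4788 [[-62.4 -24.  242.3]
 [-54.1  -2.6 248.7]
 [-45.7  21.6 253.3]]
```

Run:
```python
from h import *
z=.2307
arm.move_linear(at(-.026,z),.06); b=st('base')['force']
for e in (-.020,-.015,-.010,-.005,0,.005,.010,.015,.020,.025,.030):
    arm.move_linear(at(e,z),.03); s=st(); dF=s['force']-b
    if np.linalg.norm(dF)>4: print('STOP',dF); break
```

```text
base e -26.0 lat 0.2 z 230.4 F along -0.32 lat -0.58 z -3.15 M [-0.06  0.03  0.01] op 0.205 t 11.4
 e -20.4 lat 0.1 z 230.6 F along -0.97 lat 0.86 z -1.72 M [-0.14  0.48  0.01] op 0.201 t 11.8
 e -19.1 lat 0.4 z 229.7 F along -8.83 lat -0.65 z -0.89 M [-0.92  2.69  0.01] op 0.205 t 12.1
STOP [-8.24697171 -2.0845675   2.25479843]
```

Run:
```python
from h import *
arm.move_linear(at(-.040,.2307),.05); arm.pause(.3); st('back')
i,X,c=grab('scene'); 
f=lambda p:np.dstack([(p[...,:2]-PIV)@d,(p[...,:2]-PIV)@n,p[...,2]])*1e3
Y=f(X)
save('s4',cv2.resize(i[130:185,290:350],None,fx=10,fy=10,interpolation=2))
m=(abs(Y[...,0]+40)<16)&(abs(Y[...,1])<35)&(Y[...,2]>120)&(Y[...,2]<225)
q=Y[m];print(len(q))
for z in range(120,225,5):
    k=q[(q[:,2]>=z)&(q[:,2]<z+5)]
    if len(k): print(z,len(k),'lat',np.sort(k[:,1]).round(0).astype(int).tolist()[:40],'e',np.median(k[:,0]).round(1))
r=Y[(Y[...,0]>-18)&(Y[...,0]<35)&(abs(Y[...,1])<10)&(Y[...,2]>170)&(Y[...,2]<200)];print('rod',len(r),np.percentile(r,[3,50,97],0).round(1))
```

```text
back e -39.8 lat 0.0 z 230.6 F along -0.03 lat 1.36 z -2.68 M [-0.06 -0.02  0.04] op 0.203 t 13.1
70
120 3 lat [-27, -24, -20] e -37.0
125 2 lat [-29, -27] e -38.7
135 2 lat [-29, -27] e -38.5
145 1 lat [-23] e -34.1
155 2 lat [-3, 5] e -40.4
160 8 lat [-30, -29, 4, 5, 8, 12, 13, 16] e -41.0
165 3 lat [1, 5, 25] e -37.6
170 7 lat [-29, 1, 4, 5, 25, 26, 27] e -39.2
175 6 lat [-27, -1, 0, 23, 24, 25] e -39.1
180 5 lat [-29, 0, 2, 23, 26] e -42.4
185 7 lat [-24, 0, 1, 16, 22, 25, 25] e -36.1
190 5 lat [-27, 3, 16, 17, 24] e -39.0
195 5 lat [-26, 7, 16, 17, 22] e -37.3
200 6 lat [-25, 5, 5, 11, 14, 15] e -39.4
205 3 lat [-24, 5, 7] e -39.6
210 1 lat [10] e -35.1
215 2 lat [7, 34] e -37.8
220 2 lat [7, 25] e -39.0
rod 37 [[ -8.8  -2.3 173.9]
 [  8.9   3.6 185.3]
 [ 32.1   7.9 189.6]]
```

View pics/s4.png

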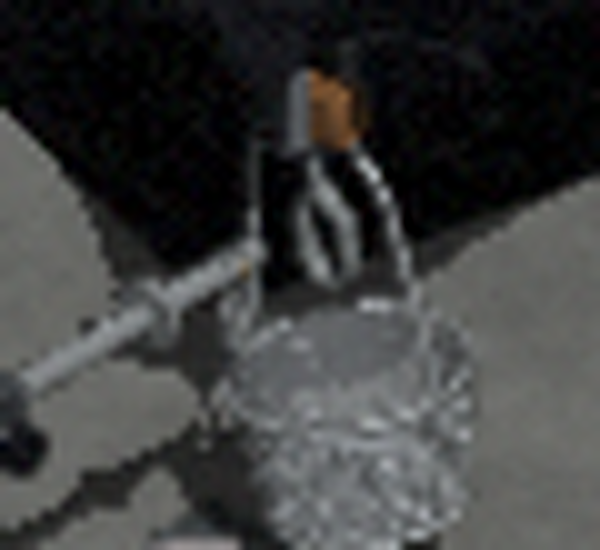

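Run:
```python
from h import *
c=pickle.load(open('scene.pkl','rb'));K=np.array(c['camera_matrix'],float)
Rc=R.from_rotvec(c['rotation']).as_matrix();C=np.array(c['position'])
def ray(x,y,e):
    u,v=(x+.5)/10-.5+290,(y+.5)/10-.5+130
    p=cv2.undistortPoints(np.array([[[u,v]]],float),K,np.array([c['k1'],0,0,0.]))[0,0]
    r=Rc@np.array([p[0],-p[1],-1]); t=(e-(C[:2]-PIV)@d)/(r[:2]@d); P=C+t*r
    return ((P[:2]-PIV)@n*1e3).round(1),(P[2]*1e3).round(1)
for nm,x,y in(('Lleg hi',255,150),('Lleg',255,230),('Lleg lo',255,290),('Rleg hi',365,165),('Rleg',400,230),('Rleg lo',415,290),('eye L',299,225),('eye R',356,225),('eye bot',335,284),('eye top',318,165),('grip bot',335,148),('grip top L',320,72),('grip top R',355,85),('grip bot R',355,140)): print(nm,ray(x,y,-.040))
print('nose tip',ray(262,247,-.0155), ray(250,258,-.010))
# predicted image of nose tip & rod points at lat 0
for P in (at(-.016,.184),at(0,.184),at(-.04,.180),at(-.04,.163),at(-.04,.199),at(-.04,.180,.0115),at(-.04,.180,-.0115)):
    q=Rc.T@(P-C); q=np.array([q[0],-q[1],-q[2]]);uv=cv2.projectPoints(q.reshape(1,1,3),np.zeros(3),np.zeros(3),K,np.array([c['k1'],0,0,0.]))[0].ravel()
    print(P.round(3),'crop',((uv+.5-[290,130])*10-.5).round(0))
```

```text
Lleg hi (np.float64(-27.3), np.float64(201.7))
Lleg (np.float64(-28.3), np.float64(164.2))
Lleg lo (np.float64(-29.1), np.float64(135.3))
Rleg hi (np.float64(31.3), np.float64(221.7))
Rleg (np.float64(49.4), np.float64(201.1))
Rleg lo (np.float64(57.4), np.float64(177.7))
eye L (np.float64(-3.9), np.float64(178.1))
eye R (np.float64(26.6), np.float64(192.5))
eye bot (np.float64(15.2), np.float64(159.9))
eye top (np.float64(6.6), np.float64(210.4))
grip bot (np.float64(15.7), np.float64(222.1))
grip top L (np.float64(8.2), np.float64(252.0))
grip top R (np.float64(26.2), np.float64(254.3))
grip bot R (np.float64(26.1), np.float64(230.3))
nose tip (np.float64(0.7), np.float64(182.3)) (np.float64(-0.3), np.float64(179.5))
[ 0.457 -0.187  0.184] crop [262. 242.]
[ 0.473 -0.183  0.184] crop [232. 259.]
[ 0.434 -0.193  0.18 ] crop [306. 225.]
[ 0.434 -0.193  0.163] crop [307. 262.]
[ 0.434 -0.193  0.199] crop [306. 183.]
[ 0.431 -0.181  0.18 ] crop [328. 237.]
[ 0.437 -0.204  0.18 ] crop [285. 213.]
```

The strainer has tilted about 12° in the jaws, about the jaw axis. The eye's bottom is at lateral +15 mm and its top at +7 mm, which explains the nose contact. I'll tighten the grip, measure the tilt from the grip's top face, and rotate the tool to put the strainer upright.

```bash
cat >> h.py <<'E'
def gripface():
    i,X,c=grab('wrist'); s=arm.read_state(); i=i.astype(int)
    Y=np.dstack([(X[...,:2]-PIV)@d,(X[...,:2]-PIV)@n,X[...,2]])*1e3
    x0=(s['tcp_pos'][:2]-PIV)@d*1e3
    m=(i[...,0]-i[...,2]>25)&(i[...,0]>i[...,1])&(abs(Y[...,0]-x0)<7)&(abs(Y[...,1])<45)&(abs(Y[...,2]-s['tcp_pos'][2]*1e3-14)<22)
    q=Y[m]; b=None; best=0; rng=np.random.default_rng(0)
    for _ in range(300):
        j=rng.choice(len(q),2,False)
        if abs(q[j[0],1]-q[j[1],1])<10: continue
        k=(q[j[1],2]-q[j[0],2])/(q[j[1],1]-q[j[0],1])
        if abs(k)>.6: continue
        r=abs(q[:,2]-q[j[0],2]-k*(q[:,1]-q[j[0],1]))<1.0
        if r.sum()>best: best=r.sum(); b=r
    k,z0=np.polyfit(q[b,1],q[b,2],1); print('gripface n',best,'of',len(q),'slope deg',np.degrees(np.arctan(k)).round(2),'z0',z0.round(1),'lat',np.percentile(q[b,1],[1,99]).round(1))
    return np.arctan(k)
E
python3 - <<'E'
from h import *
arm.gripper_to(0,60); st(); gripface()
E
```

```text
e -40.0 lat -0.0 z 230.7 F along -0.99 lat -0.57 z -3.02 M [-0.05 -0.05 -0.  ] op 0.199 t 13.3
gripface n 3273 of 3969 slope deg 10.14 z0 248.7 lat [-23.9  22.3]
```

```bash
cat >> h.py <<'E'
Q=R.from_rotvec(-np.radians(10.14)*np.r_[d,0])*R.from_rotvec(ROT); QV=Q.as_rotvec()
def at2(e,zg,lat=-.0009): # grasp point pose with tilted tool -> TCP position
    return np.r_[PIV+e*d+lat*n,zg]+Q.apply([0,0,.011])
E
python3 - <<'E'
from h import *
print(arm.read_state()['qpos'],arm.solve_ik(at2(-.045,.241),QV))
arm.move_linear(at2(-.045,.241),.05,rot=QV); arm.pause(.5); st(); gripface()
i,X,c=grab('scene'); save('s5',cv2.resize(i[130:185,290:350],None,fx=10,fy=10,interpolation=2))
E
```

```text
[-7.44483416e-02  1.34642794e-01 -3.59395227e-01  6.56254808e-06
 -1.07680514e+00  3.13938015e-01] [ 0.02203377  0.08163186 -0.51295398  0.21317534 -0.94853239  0.09525648]
 e -45.0 lat -3.1 z 230.1 F along 0.53 lat -0.19 z -2.57 M [ 0.46  0.16 -0.01] op 0.196 t 14.2
gripface n 3313 of 3983 slope deg -0.1 z0 248.1 lat [-24.1  22.4]
```

View pics/s5.png

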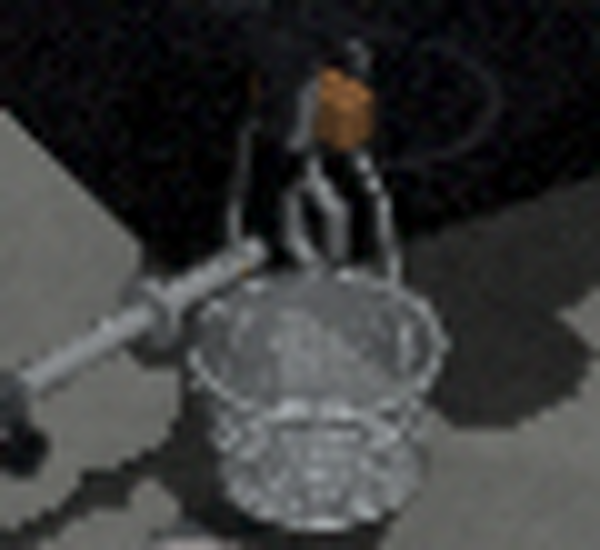

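The strainer is upright again: the grip face slope is -0.1°, and the eye centre at about (317,220) matches the predicted (315,220). Advancing.

Run:
```python
from h import *
z=.241
arm.move_linear(at2(-.026,z),.06); arm.pause(.2); b=st('base')['force']
for e in (-.020,-.015,-.010,-.005,0,.005,.010,.015,.020,.025,.030):
    arm.move_linear(at2(e,z),.03); s=st(); dF=s['force']-b
    if np.linalg.norm(dF)>4: print('STOP',dF); break
```

```text
base e -26.2 lat -2.8 z 230.1 F along 0.18 lat -0.69 z -1.83 M [ 0.48  0.12 -0.03] op 0.194 t 15.0
 e -19.8 lat -2.8 z 230.1 F along -0.26 lat 0.50 z -1.73 M [ 0.44  0.14 -0.01] op 0.200 t 15.3
 e -14.8 lat -2.8 z 230.1 F along -0.68 lat -0.22 z -2.79 M [ 0.5   0.16 -0.03] op 0.197 t 15.6
 e -9.8 lat -2.8 z 230.1 F along 0.51 lat 0.24 z -2.32 M [ 0.45  0.15 -0.04] op 0.194 t 16.0
 e -4.8 lat -2.8 z 230.1 F along 0.22 lat 0.72 z -2.98 M [0.5  0.09 0.01] op 0.199 t 16.3
 e 0.2 lat -2.8 z 230.1 F along 0.08 lat 0.22 z -1.88 M [0.41 0.13 0.04] op 0.199 t 16.6
 e 5.2 lat -2.8 z 230.1 F along -0.44 lat -0.14 z -2.99 M [ 0.48  0.14 -0.04] op 0.198 t 16.9
 e 10.2 lat -2.8 z 230.1 F along -0.29 lat -0.35 z -2.21 M [0.46 0.21 0.03] op 0.199 t 17.2
 e 15.2 lat -2.8 z 230.1 F along 0.17 lat 0.44 z -3.76 M [ 0.47  0.16 -0.01] op 0.201 t 17.5
 e 20.2 lat -2.8 z 230.2 F along 0.92 lat -0.42 z -2.82 M [ 0.41  0.2  -0.04] op 0.198 t 17.9
 e 25.2 lat -2.8 z 230.1 F along -0.80 lat -0.58 z -3.10 M [0.49 0.14 0.01] op 0.193 t 18.2
 e 30.3 lat -2.8 z 230.2 F along -0.17 lat -0.88 z -3.08 M [0.48 0.12 0.02] op 0.196 t 18.5
```

```bash
cat >> h.py <<'E'
def avg(tag='',k=6):
    F=[];
    for _ in range(k): arm.pause(.03); s=arm.read_state(); F.append(s['force'])
    F=np.mean(F,0); x=s['tcp_pos'][:2]-PIV; o=(F[:2]@d,F[:2]@n,F[2])
    print(tag,'e %.1f lat %.1f z %.1f'%(x@d*1e3,x@n*1e3,s['tcp_pos'][2]*1e3),'F %.2f %.2f %.2f'%o,'M',s['moment'].round(2),'t %.1f'%s['t']); return np.array(o)
E
python3 - <<'E'
from h import *
b=avg('base'); zg=.241; e=.030
def go(): arm.move_linear(at2(e,zg),.03); return avg()
def lower(lim,zmin):
    global zg
    while zg>zmin:
        zg-=.001; F=go()
        if F[2]-b[2]>lim: break
lower(1.0,.236)
for e in (.033,.0345,.036,.0375):
    F=go()
    if abs(F[0]-b[0])>2: print('shoulder'); e-=.001; break
lower(1.2,.228)
print(e,zg); i,X,c=grab('scene'); save('s6',cv2.resize(i[125:185,275:345],None,fx=9,fy=9,interpolation=2))
i,X,c=grab('wrist'); save('w6',i)
E
```

```text
base e 30.0 lat -2.8 z 230.1 F 0.26 -0.19 -2.59 M [0.48 0.11 0.02] t 18.7
 e 30.0 lat -2.8 z 229.2 F -0.22 -0.01 -2.45 M [ 0.52  0.1  -0.01] t 19.1
 e 30.0 lat -2.8 z 228.2 F 0.04 -0.10 -2.84 M [ 0.48  0.11 -0.01] t 19.6
 e 30.0 lat -2.8 z 227.1 F 0.15 0.00 -2.64 M [ 0.48  0.12 -0.02] t 20.0
 e 30.0 lat -2.8 z 226.2 F 0.16 -0.17 -2.93 M [ 0.49  0.09 -0.04] t 20.5
 e 30.0 lat -2.8 z 225.2 F 0.15 0.30 -2.24 M [ 0.5   0.09 -0.  ] t 20.9
 e 33.1 lat -2.8 z 225.2 F 0.53 -0.18 -3.24 M [ 0.5  -0.04  0.02] t 21.4
 e 34.4 lat -2.8 z 225.2 F -0.20 -0.17 -2.52 M [ 0.44  0.1  -0.01] t 21.8
 e 36.0 lat -2.9 z 225.2 F -0.35 0.07 -2.43 M [ 0.44  0.16 -0.02] t 22.3
 e 36.5 lat -2.8 z 224.9 F -3.69 0.58 -0.88 M [ 0.09  1.5  -0.23] t 22.7
shoulder
 e 36.3 lat -2.9 z 224.1 F -3.80 -0.37 -1.33 M [ 0.01  1.27 -0.2 ] t 23.2
0.0365 0.235
```

View pics/s6.png

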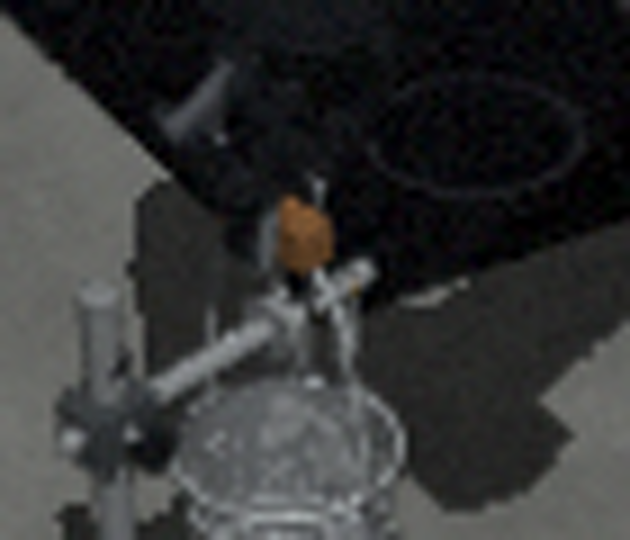

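The shoulder stops the eye at e≈36.3, so it is fully on the rod and past the latch. I'll ease back to 35, lower until the eye rides, then tug gently to find the latch.

Run:
```python
from h import *
b=np.array([0.1,-.1,-2.6]); zg=.235; e=.0352
def go(v=.03): arm.move_linear(at2(e,zg),v); return avg()
F=go()
while zg>.2275:
    zg-=.001; F=go()
    if F[2]-b[2]>1.1: break
print('ride zg',zg); zg+=.001; F=go()
# tug
arm.move_linear(at2(.015,zg),.05); e=.015; b2=avg('tug base')
for e in (.012,.010,.009,.008,.007,.006,.005):
    F=go()
    if F[0]-b2[0]>2: print('LATCH HOLDS'); break
```

```text
e 36.1 lat -2.8 z 224.5 F -0.57 -0.08 -2.58 M [0.45 0.15 0.05] t 23.7
 e 35.3 lat -2.8 z 223.2 F -0.06 0.27 -2.69 M [ 0.47  0.1  -0.02] t 24.2
 e 35.4 lat -2.8 z 222.4 F 0.12 0.88 -0.91 M [0.62 0.06 0.02] t 24.6
ride zg 0.23299999999999998
 e 35.0 lat -2.8 z 223.0 F -0.09 0.44 -2.19 M [ 0.47  0.12 -0.05] t 25.1
tug base e 15.2 lat -2.9 z 223.2 F 0.01 -0.13 -2.19 M [0.44 0.14 0.01] t 25.8
 e 12.1 lat -2.9 z 223.2 F 0.03 -0.03 -2.56 M [ 0.5   0.16 -0.03] t 26.3
 e 10.0 lat -2.9 z 223.2 F 0.02 -0.13 -2.49 M [0.47 0.15 0.05] t 26.7
 e 9.0 lat -2.8 z 223.2 F -0.03 0.07 -2.43 M [ 0.42  0.14 -0.01] t 27.2
 e 8.3 lat -2.9 z 223.3 F 0.66 -0.20 -2.63 M [ 0.51 -0.2   0.07] t 27.6
 e 7.7 lat -2.9 z 223.5 F 3.45 0.16 -2.94 M [ 0.77 -1.11  0.2 ] t 28.1
LATCH HOLDS
```

The latch holds: contact at e≈8.3, rising to 3.45 N. I'll move the eye over the dish centre, settle the weight onto the rod and release.

Run:
```python
from h import *
zg=.234; e=.021
arm.move_linear(at2(e,zg),.05); b=avg('over dish')
while zg>.230:
    zg-=.0005; arm.move_linear(at2(e,zg),.03); F=avg()
    if F[2]-b[2]>1.8: break
for o in (.23,.26,.30,.45): arm.gripper_to(o)
avg('open'); arm.pause(.5)
P=arm.read_state()['tcp_pos']
arm.move_linear(P-Q.apply([0,0,.09]),.06); avg('clear')
arm.pause(1.5)
i,X,c=grab('scene'); save('s7',cv2.resize(i[125:215,265:355],None,fx=6,fy=6,interpolation=2))
i,X,c=grab('wrist'); save('w7',i[20:380]); np.savez('w7.npz',i=i,X=X); st()
```

```text
over dish e 20.6 lat -2.8 z 223.0 F -0.11 -0.33 -2.56 M [0.48 0.12 0.03] t 28.7
 e 20.9 lat -2.8 z 222.7 F -0.08 0.47 -2.10 M [0.48 0.2  0.01] t 29.2
 e 21.1 lat -2.8 z 222.3 F -0.29 0.79 -0.71 M [ 0.54  0.25 -0.03] t 29.6
open e 21.0 lat -2.8 z 222.2 F -0.13 0.37 -0.05 M [0.4 0.1 0. ] t 30.8
clear e 20.9 lat 13.0 z 310.5 F 0.33 0.01 -0.06 M [0.35 0.05 0.07] t 33.1
 e 21.0 lat 13.0 z 310.7 F along -0.24 lat 0.01 z 0.80 M [0.34 0.06 0.01] op 0.448 t 34.7
```

View pics/w7.png

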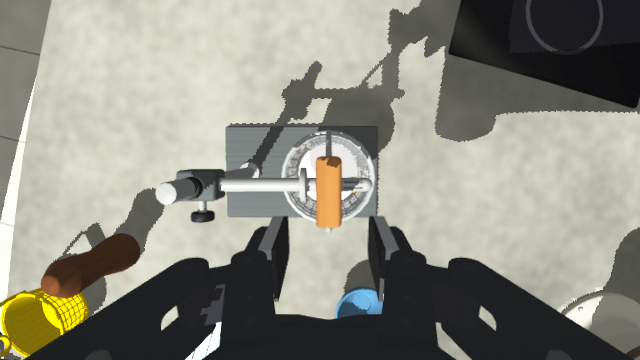

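View pics/s7.png

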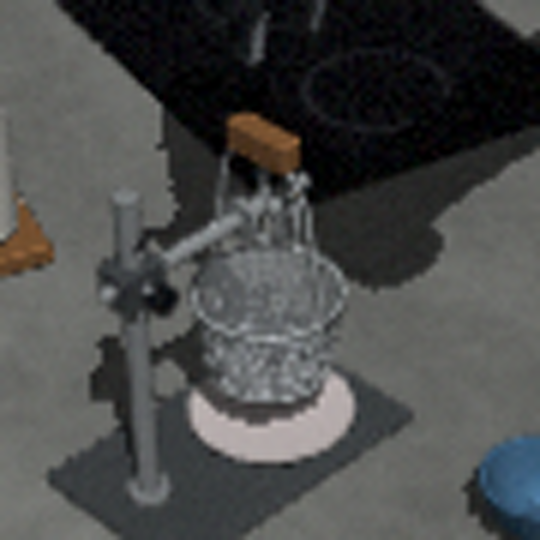

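The strainer hangs over the dish with its grip at (328,192), between the shoulder (303) and the nose (372). I'll check that it hangs still and that the rod hasn't shifted, then hand in.

Run:
```python
from h import *
X=np.load('w7.npz')['X'];p=X[190:225,215:295].reshape(-1,3);r=p[(p[:,2]>.18)&(p[:,2]<.195)];print('rod top z',np.percentile(r[:,2],92),'lat',np.percentile((r[:,:2]-PIV)@n*1e3,[3,97]).round(1))
def g():
    i,Y,c=grab('wrist'); m=(i[...,0].astype(int)-i[...,2]>50)&(Y[...,2]>.2)&(Y[...,2]<.25)&(abs((Y[...,:2]-PIV)@d-.02)<.02); q=Y[m]; return (((q[:,:2]-PIV).mean(0)@np.c_[d,n])*1e3).round(2),(q[:,2].mean()*1e3).round(2)
for _ in range(4): print(g()); arm.pause(.4)
arm.finish_job()
```

```text
rod top z 0.1905828473159822 lat [-7.5  7.3]
(array([21.77,  0.28]), np.float64(239.42))
(array([21.77,  0.24]), np.float64(239.43))
(array([21.76,  0.27]), np.float64(239.42))
(array([21.77,  0.22]), np.float64(239.45))
the job is handed in; nothing more can be done
```

The strainer is hanging by its eye on the rod, behind the shut latch and over the drip dish. I handed the job in at about 37 s on the robot's clock.

- **First try:** it failed. The strainer had tilted about 10° in the grip during the carry, and the eye met the rod's nose with about 8–9 N (limit 20 N). I backed off, tightened the grip, tilted the tool to bring the strainer upright, and the eye then went on without noticeable force.
- **Latch:** pushing on, the eye met the shoulder with just under 4 N. Tugged back, it stopped about 8 mm past the pivot against 3.45 N, which fits a shut latch (stop at 9 mm).
- **Final checks:** after release the grip's measured position stayed within 0.1 mm over more than a second. The gripper was about 90 mm clear of it. The rod top read 190.6 mm against 190.1 mm before, so the rod has not shifted in height.
- **Not confirmed:**
  - The latch was not clearly visible in the last pictures, so "shut" rests on the tug.
  - The last sideways check of the rod was unclear (a band of ±7.5 mm, wider than the rod itself).
  - I did not re-measure the other things on the counter. The arm felt no contact with them.

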